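Zero the readout and hold the setting block in the nest

ROBOT

A 7-joint arm with a two-finger parallel gripper is mounted at the origin on the work surface; the furniture and walls round the work are solid. World frame = base frame: x ahead of the robot, y to its left, z up, the work surface at z = 0. Lengths are in m, angles in rad, forces in N, time in s.
With the tool pointing down it reaches from about 0.35 to 0.9 m from the base axis. Payload 7.2 kg.
Tool frame: the origin (TCP) lies midway between the tips of the shut fingers; the grasp point (between the pads) lies 19 mm behind it; z points along the fingers, y is the line along which they close (so a half turn about z gives the same grasp; the last joint's range is limited). The gripper opens to 85 mm and grips with 20 to 120 N. Pads are 22 mm wide; open, the fingers measure 114 mm over their backs; the gripper's body (76 mm by 85 mm) begins 54 mm behind the grasp point. The pads swing forward as they close: fully open they stand 13 mm farther back than shut.
Start: joints at [1.13, 0.411, -0.013, 1.596, 0.006, 1.134, -0.082], TCP at [0.228, -0.582, 0.231] pointing down, gripper open.
Joint ranges: [-2.95, 2.95], [-0.29, 1.99], [-1.47, 1.44], [0.14, 2.54], [-1.03, 4.17], [0.13, 1.85], [-2.86, 2.86]. Speed limits (rad/s): [2.39, 2.39, 3.01, 3.01, 3.14, 3.14, 3.14].

INTERFACE

Orientations are given as a 3x3 rotation matrix whose columns are the frame's x, y, z axes.
In Python, from plant import reach, movel, movej, release, close, dwell, solve_ik, state, get_image, calibration, MotionError, finish_job gives the robot as it stands. Calls block until the motion is done:
- reach(position, orientation): joint-space move of the TCP to a pose.
- movel(position, rotation=None, rate=0.15, force_limit=None): straight line of the TCP; rotation=None keeps the orientation; rate is the mean speed in m/s. With force_limit (N) it stops when the force on the tool has changed by that much, and returns True; else False.
- movej(angles): joint-space move.
- release() and close(force=None): open the fingers fully, or close them until they stop; force is the grip in N (None keeps the last).
- dwell(seconds).
- solve_ik(position, orientation): joint angles nearest the present ones, or None.
- state(): the state.
- get_image(name): name is "scene" or "side" or "wrist"; returns (picture, depth): 420x560x3 uint8, red, green, blue; 420x560 float32, m along the optical axis (not along the pixel's ray), 0 where there is no reading.
- calibration(name): a dict with "K" (3x3 intrinsics, pixels), "R" (3x3) and "t" (3): a world point X has camera coordinates R X + t. Camera axes: x right, y down, z forward; pixel columns grow to the right and rows downward; lengths in m; the calibration is good to about 2 mm. A picture is of the moment at which its call begins: read the wrist's pose just before it. calibration takes no time and is no camera call; for the wrist camera it gives the pose at the moment of the call.
A pose or a line that the arm cannot do raises MotionError and nothing moves.
- finish_job(): hands the job in; it is judged then, once.
The state is a dict: "t": time; "joints": joint angles; "dq": joint speeds; "joint_efforts": joint torques, N m; "ee_pos": TCP position; "tcp_rot": TCP orientation; "wrist_force": force on the tool from outside, world axes, zero at the start; "torque": the same for the moment, N m; "gripper_width": opening from 0.0 (shut) to 1.0 (fully open); "gripper_force": force on a finger pad.
Only numpy, scipy, OpenCV 4.12 (cv2) and the standard library are available. Lean on these libraries where they do the work, as an engineer would, in place of code of your own. Each camera call takes 0.05 s, during which the arm holds its last target. There are 200 camera calls.

TASK

Get the thickness station ready for its reference reading. While the nest is still empty, wake the readout by pressing its left key all the way down and letting it come up, then zero it by pressing its right key in the same way; leave the middle key alone. Then put the stepped metal block on the nest's plate with the face of its tall half against the long back fence and its left end up against the side stop, and finish while holding it there: with one steady push, forward and down, keep it pressed firmly against the fence and down flat on the plate, and do not let go; leave the small things lying to the right (loupe, eraser) where they are.

Things in the scene. Friction and masses are not known exactly. Their poses are not given: they have to be found in the camera images.
- key_left_top (a point): Centre of the top of the LEFT key (seen from the robot, larger y) of the readout: a fixed grey desk box with a display along its far side and three equal square white keys in a row on the near side. Keys 20 x 20 mm, 42 mm apart, tops 8 mm above the box and 36 mm above the bench. x points to the display, y along the row to the left, z up
- key_mid_top (a point): centre of the top of the middle key (not to be pressed). The readout's raised display strip, its top 42 mm above the bench, begins 38 mm beyond the key centres
- key_right_top (a point): centre of the top of the RIGHT key (seen from the robot, smaller y)
- key_left (a joint): travel of the left key: 0 up, 0.005 m fully down; a spring raises it, starting to yield at 1.5 N and fully down at 4 N
- key_mid (a joint): travel of the middle key, likewise
- key_right (a joint): travel of the right key, likewise
- nest_corner (a point): Inner corner of the nest (fixed), on the plate's top, 12 mm above the bench, where the faces of fence and stop meet. x points into the fence (away from the robot), y into the stop (to the left), z up. In this frame the plate reaches from x = -0.115 to the fence at x = 0 and from y = -0.155 to the stop at y = 0
- nest_plate: the nest's aluminium base plate (fixed), 135 x 190 mm, top 12 mm above the bench; its axes are those of the nest. Plate, fence and stop are ground smooth: the block slides on them easily (friction about 0.25)
- nest_fence: the nest's back fence, a steel bar 14 x 190 mm along the far edge of the plate, standing 20 mm above the plate (fixed)
- nest_stop: the nest's side stop, a steel bar 85 x 18 mm at the left of the plate, 20 mm above the plate, running from the fence 86 mm back towards the robot (fixed)
- master_center (a point): Stepped steel block, loose, 54 (x) x 50 (y) x 44 mm, L-shaped seen from its end: tall half 24 mm thick (x = +0.003 to +0.027), low step 30 mm deep (x = -0.027 to +0.003) and 14 mm high. This point is 22 mm above the middle of its underside; x points to the tall half's face (which goes to the fence), y along the 50 mm length to the left end, z up
- master_corner (a point): bottom corner of the block at its tall-half face and its left (+y) end: block frame x = +0.027, y = +0.025, on the underside; it meets nest_corner when the block is home
- master: the stepped block itself, about 0.25 kg; origin at the middle of its underside, axes as master_center. At the start it stands on the bench right of the readout, step towards the robot, turned by up to 0.5 rad
- loupe: black eyepiece loupe, 39 mm across, 31 mm high, loose bystander; origin at its underside
- eraser: eraser in its sleeve, 23 x 49 x 13 mm, loose bystander; origin at its underside
Mind the look-alikes: they are no part of the job. What is shaped like the master but blue is not meant.

How it is judged:
By the outcome, as a careful person would: the job done as asked, in the order asked, and still so for the second after the job is handed in, while the arm keeps its last pose, push and grip.
It also fails if it takes over 67 s, if anything falls off the work surface, if the arm or the gripper's body presses on something with over 40 N, if the wrist force passes 120 N, or if a joint passes its speed limit or range.

## Working session

There is one attempt and no reset: what is moved stays moved. The work goes in short steps, each a Python script; the robot and the scene stay as the last script left them, time stands still between calls to the robot, and variables do not carry over. Pictures are saved under pics/ and viewed, at most 10 in all, crops included, and the job is handed in when it is done.

```bash
ls; mkdir -p pics; python3 - <<'E'
from plant import *
import cv2,numpy as np
for n in("scene","side"):
    c=calibration(n);p,d=get_image(n);np.savez(f'pics/{n}.npz',p=p,d=d,**c)
    cv2.imwrite(f'pics/{n}.png',p[:,:,::-1]); print(n,c)
s=state();print(s['t'],s['ee_pos'],s['tcp_rot'])
E
```

```text
pics
scene {'K': array([[502.54548225,   0.        , 279.27594596],
       [  0.        , 502.54548225, 203.3642239 ],
       [  0.        ,   0.        ,   1.        ]]), 'R': array([[ 0.54025348, -0.84145516, -0.00891029],
       [-0.46944817, -0.2925861 , -0.8330737 ],
       [ 0.69838714,  0.45425389, -0.55309024]]), 't': array([-0.27143307,  0.24827135,  0.91505313])}
side {'K': array([[435.93964293,   0.        , 281.66256834],
       [  0.        , 435.93964293, 217.92144436],
       [  0.        ,   0.        ,   1.        ]]), 'R': array([[-0.93226036, -0.36172713,  0.00664081],
       [-0.18684416,  0.46566323, -0.86501273],
       [ 0.30980619, -0.80765788, -0.50170597]]), 't': array([0.37855339, 0.16652009, 0.90415002])}
0.1 [ 0.22746456 -0.58168617  0.23054344] [[ 9.31300438e-01  3.64251478e-01 -5.96549348e-04]
 [ 3.64251956e-01 -9.31299545e-01  1.29189272e-03]
 [-8.49923046e-05 -1.42043452e-03 -9.99998988e-01]]
```

View pics/scene.png

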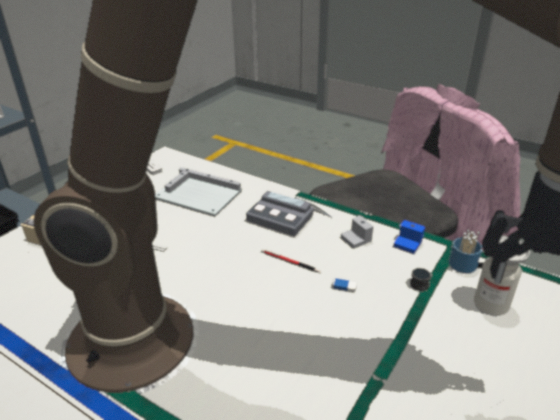

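View pics/side.png

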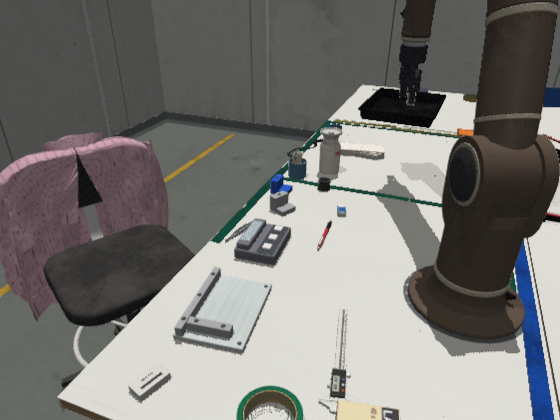

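The scene view shows the nest at (200,190) and the readout at (280,211) with its white keys. The grey stepped block at (357,235) stands right of the readout, and a blue look-alike is at (409,236). The loupe is at (420,279) and the eraser at (344,285). In the side view the nest is at (225,308), the keys are at (262–275,232–250), the grey block is at (281,203) and the blue one is at (281,185). The grey metal block fits the description and the blue one does not. Next come rough positions and a crop to confirm.

```bash
cat > h.py <<'E'
import numpy as np,cv2
from plant import *
def cloud(d,c):
    v,u=np.mgrid[:d.shape[0],:d.shape[1]]
    P=np.stack([(u-c['K'][0,2])/c['K'][0,0]*d,(v-c['K'][1,2])/c['K'][1,1]*d,d],-1)
    W=(P-c['t'])@c['R']; W[d<=0]=np.nan
    return W
def ortho(p,W,x0,x1,y0,y1,s=0.001):
    """top view, rows = -x, cols = -y; returns colour and height"""
    H,Wd=int((x1-x0)/s),int((y1-y0)/s)
    im=np.zeros((H,Wd,3),np.uint8);z=np.full((H,Wd),-1.)
    q=W.reshape(-1,3);col=p.reshape(-1,3);ok=np.isfinite(q[:,0]);q=q[ok];col=col[ok]
    r=((x1-q[:,0])/s).astype(int);k=((y1-q[:,1])/s).astype(int)
    m=(r>=0)&(r<H)&(k>=0)&(k<Wd);r,k,q,col=r[m],k[m],q[m],col[m]
    o=np.argsort(q[:,2]);im[r[o],k[o]]=col[o];z[r[o],k[o]]=q[o,2]
    return im,z
E
python3 - <<'E'
from h import *
for n,pts in(("scene",dict(nest=(205,190),keyL=(263,209),keyM=(276,213),keyR=(289,217),master=(362,228),step=(351,238),blue=(410,230),loupe=(420,273),eraser=(344,284))),("side",dict(nest=(235,310),keyL=(262,250),keyM=(268,241),keyR=(274,232),master=(279,198),corner=(228,325),blue=(276,182)))):
    f=np.load(f'pics/{n}.npz');W=cloud(f['d'],f)
    for k,(u,v) in pts.items(): print(n,k,W[v,u].round(3))
f=np.load('pics/scene.npz')['p'][180:300,220:440,::-1]
a=cv2.resize(f,None,fx=3.4,fy=3.4,interpolation=cv2.INTER_CUBIC)
cv2.imwrite('pics/crop.png',a)
E
```

```text
scene nest [0.457 0.203 0.012]
scene keyL [0.439 0.006 0.032]
scene keyM [ 0.438 -0.033  0.036]
scene keyR [ 0.438 -0.069  0.037]
scene master [ 0.488 -0.231  0.038]
scene step [ 0.47  -0.214  0.014]
scene blue [ 0.535 -0.325  0.039]
scene loupe [ 0.42  -0.391  0.03 ]
scene eraser [ 0.325 -0.269  0.015]
side nest [0.419 0.219 0.012]
side keyL [0.444 0.029 0.027]
side keyM [ 0.445 -0.01   0.027]
side keyR [ 0.447 -0.052  0.028]
side master [ 0.495 -0.208  0.037]
side corner [0.403 0.277 0.03 ]
side blue [ 0.539 -0.296  0.04 ]
```

View pics/crop.png

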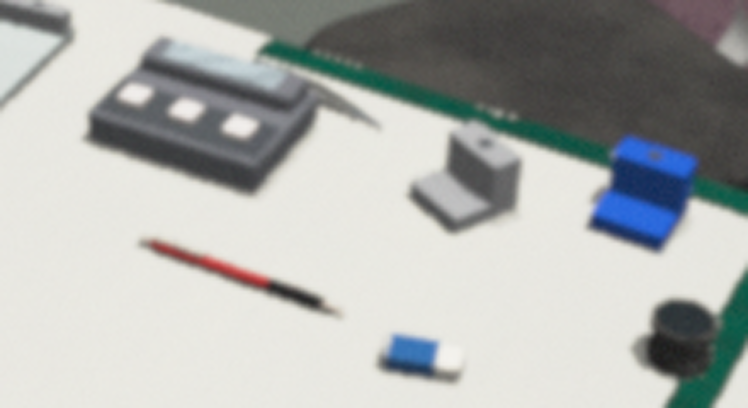

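The crop confirms it: the grey metal L-block is at crop (468,175), with its step towards the robot and to the left. The blue copy at (645,190) is not meant. Now I'll take wrist views from above.

```bash
python3 - <<'E'
from h import *
c=calibration('wrist');s=state()
print('cam in tool',s['tcp_rot'].T@(-c['R'].T@c['t']-s['ee_pos']),'axis',s['tcp_rot'].T@c['R'][2],c['K'][0])
R=np.diag([1.,-1,-1])
off=(s['tcp_rot'].T@(-c['R'].T@c['t']-s['ee_pos']))
ax=s['tcp_rot'].T@c['R'][2]
ims=[];zs=[]
for i,(x,y) in enumerate([(.48,-.22),(.44,-.03),(.43,.2)]):
    h=.28; look=off+ax*(h+ -off[2])/ax[2] if abs(ax[2])>.3 else off
    look=R@look
    try: reach([x-look[0],y-look[1],h],R)
    except MotionError as e: print('ME',e); reach([max(x-.06,.38),y,h],R)
    dwell(.3)
    c=calibration('wrist');p,d=get_image('wrist');np.savez(f'pics/w{i}.npz',p=p,d=d,**c)
    W=cloud(d,c);print(i,state()['ee_pos'].round(3),np.nanmin(W.reshape(-1,3),0).round(2),np.nanmax(W.reshape(-1,3),0).round(2))
    cv2.imwrite(f'pics/w{i}.png',p[:,:,::-1])
    ims.append(cv2.resize(p,(400,300),interpolation=cv2.INTER_AREA))
ims.append(np.zeros_like(ims[0]))
cv2.imwrite('pics/wm.png',np.vstack([np.hstack(ims[:2]),np.hstack(ims[2:])])[:,:,::-1])
print(state()['t'],state()['joints'].round(2))
E
```

```text
cam in tool [ 0.07899944  0.00024975 -0.14289648] axis [-3.06742301e-01  4.37115071e-04  9.51792503e-01] [331.46324302   0.         276.97141944]
0 [ 0.537 -0.22   0.28 ] [ 0.11 -1.18 -0.76] [0.92 0.72 0.37]
1 [ 0.497 -0.03   0.28 ] [ 0.07 -0.97 -0.76] [0.88 0.89 0.37]
2 [0.488 0.2   0.28 ] [-0.78 -0.73 -0.76] [0.87 1.42 0.37]
4.6167 [-0.1   0.24 -0.46  1.74  0.11  1.19 -2.16]
```

View pics/wm.png

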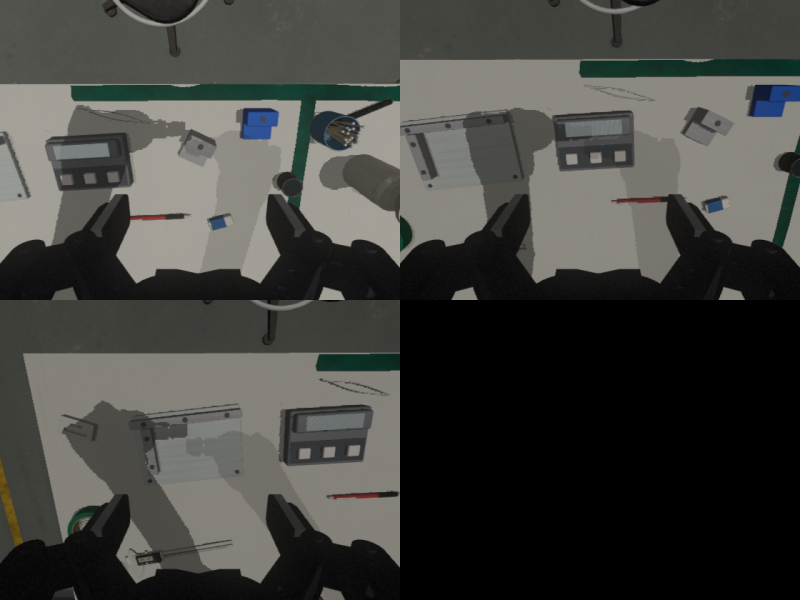

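```bash
cat > fit.py <<'E'
from h import *
from scipy.optimize import minimize
from scipy.ndimage import distance_transform_edt as edt
def rect(x0,x1,y0,y1): return np.array([[x0,y0],[x1,y0],[x1,y1],[x0,y1]])
def fit(q,rects,g):
    """q: Nx2 top-face points; pose (x,y,yaw) of a union of rects with the points inside it and spread evenly (overlap on a 0.5 mm grid)"""
    lo=q.min(0)-.03; s=.0005; n=((q.max(0)+.03-lo)/s).astype(int)
    m=np.zeros((n[1],n[0]),np.uint8); i=((q-lo)/s).astype(int); m[i[:,1],i[:,0]]=255
    m=cv2.morphologyEx(m,cv2.MORPH_CLOSE,np.ones((7,7),np.uint8)); mf=cv2.GaussianBlur(m.astype(np.float32),(0,0),2)
    def cost(p):
        c,sn=np.cos(p[2]),np.sin(p[2]); t=np.zeros_like(m)
        for r in rects: cv2.fillConvexPoly(t,np.round(((r@np.array([[c,sn],[-sn,c]])+p[:2]-lo)/s)*16).astype(np.int32),255,shift=4)
        return np.abs(cv2.GaussianBlur(t.astype(np.float32),(0,0),2)-mf).sum()/255*s*s*1e6
    b=None
    for dy in(-.2,0,.2):
        g2=np.array(g)+[0,0,dy]
        r=minimize(cost,g2,method='Nelder-Mead',options=dict(initial_simplex=g2+np.array([[0,0,0],[.01,0,0],[0,.01,0],[0,0,.15]]),xatol=1e-4,fatol=.1))
        if b is None or r.fun<b.fun: b=r
    return b.x.round(4),round(b.fun,1)
MASTER=[rect(.003,.027,-.025,.025)]
NEST=[rect(0,.014,-.170,.018),rect(-.086,0,0,.018)]
KEYS=[rect(-.01,.01,y-.01,y+.01) for y in(-.042,0,.042)]
def pts(n,box,z0,z1,white=0):
    f=np.load(n);W=cloud(f['d'],f);p=f['p'].min(-1)
    m=(W[...,0]>box[0])&(W[...,0]<box[1])&(W[...,1]>box[2])&(W[...,1]<box[3])&(W[...,2]>z0)&(W[...,2]<z1)&(p>=white)
    return W[m][:,:2],np.median(W[m][:,2]).round(4)
E
python3 - <<'E'
from fit import *
for n in('w0','w1'):
    q,z=pts(f'pics/{n}.npz',(.42,.56,-.28,-.16),.039,.05);print('master',n,len(q),z,fit(q,MASTER,[*(q.mean(0)-[.015,0]),0]))
for n in('w1','w2','w0'):
    q,z=pts(f'pics/{n}.npz',(.41,.465,-.12,.06),.031,.045,130);print('keys',n,len(q),z,q.mean(0),fit(q,KEYS,[*q.mean(0),0]))
for n in('w2','w1'):
    q,z=pts(f'pics/{n}.npz',(.3,.6,.08,.4),.026,.038)
    print('nest',n,len(q),z,q.min(0),q.max(0),fit(q,NEST,[q[:,0].max()-.02,q[:,1].max()-.025,0.05]))
E
```

```text
master w0 827 0.0442 (array([ 0.487 , -0.2171, -0.4466]), np.float64(81.9))
master w1 917 0.0444 (array([ 0.4868, -0.2175, -0.4498]), np.float64(68.0))
keys w1 271 0.0369 [0.43582609 0.00067726] (array([0.4361, 0.0167, 0.0835]), np.float64(551.1))
keys w2 468 0.037 [ 0.43897807 -0.02700579] (array([ 0.4391, -0.0255,  0.0611]), np.float64(574.5))
keys w0 10 0.037 [0.44134734 0.02275394] (array([ 0.4449,  0.0225, -0.0406]), np.float64(411.2))
nest w2 2939 0.0323 [0.31349081 0.12759007] [0.5116626  0.39951144] (array([0.4807, 0.28  , 0.1131]), np.float64(676.6))
nest w1 2916 0.0321 [0.3942344  0.12616477] [0.51207948 0.30590224] (array([0.481 , 0.2794, 0.1114]), np.float64(503.0))
```

```bash
python3 - <<'E'
from fit import *
for n in('w1','w2','w0'):
    q,z=pts(f'pics/{n}.npz',(.41,.465,-.12,.06),.0335,.040,60);print('keys',n,len(q),z,q.mean(0),fit(q,KEYS,[*q.mean(0),0]))
NEST=[rect(0,.014,-.172,.018),rect(-.086,0,0,.018)]
for n in('w2','w1'):
    q,z=pts(f'pics/{n}.npz',(.37,.53,.09,.32),.027,.038)
    r=fit(q,NEST,[.48,.28,0.11]);x=r[0]
    c,s=np.cos(x[2]),np.sin(x[2]);l=(q-x[:2])@np.array([[c,-s],[s,c]])
    print('nest',n,len(q),z,r)
    F=l[(l[:,0]>-.006)&(l[:,1]<-.02)];S=l[(l[:,1]>-.006)&(l[:,0]<-.015)]
    print(np.percentile(F[:,0],[1,5,95,99]).round(4),np.percentile(F[:,1],[0,1]).round(4),np.percentile(S[:,1],[1,5,95,99]).round(4),np.percentile(S[:,0],[0,1]).round(4))
E
```

```text
keys w1 731 0.0367 [ 0.43919721 -0.02607418] (array([ 0.4386, -0.0267,  0.0595]), np.float64(180.8))
keys w2 750 0.0368 [ 0.43919332 -0.02580023] (array([ 0.4385, -0.0262,  0.064 ]), np.float64(172.4))
keys w0 694 0.0365 [ 0.43945504 -0.02709748] (array([ 0.4385, -0.0269,  0.0641]), np.float64(196.7))
nest w2 2911 0.0323 (array([0.4808, 0.28  , 0.1143]), np.float64(729.4))
[0.0002 0.0009 0.0137 0.014 ] [-0.1541 -0.1527] [0.0002 0.0006 0.0171 0.0181] [-0.0855 -0.0848]
nest w1 2865 0.0321 (array([0.4811, 0.2793, 0.1099]), np.float64(548.2))
[0.0003 0.001  0.0139 0.0142] [-0.1545 -0.1537] [0.     0.0005 0.0173 0.0189] [-0.0858 -0.0849]
```

```bash
python3 - <<'E'
from h import *
a=.062;R=np.array([[np.cos(a),np.sin(a),0],[np.sin(a),-np.cos(a),0],[0,0,-1]])
m=np.array([.4386,-.0266]);y=np.array([-np.sin(a),np.cos(a)])
close(20)
for k in(1,-1):
    p=m+k*.042*y
    reach([*p,.075],R); movel([*p,.042],R,rate=.1); dwell(.2)
    f0=state()['wrist_force']
    hit=movel([*p,.0275],R,rate=.02,force_limit=9)
    s=state();print(hit,s['ee_pos'].round(4),(s['wrist_force']-f0).round(1)); dwell(.2)
    s=state();print(s['ee_pos'].round(4),(s['wrist_force']-f0).round(1))
    movel([*p,.075],R,rate=.12);dwell(.2)
print(state()['t'])
E
```

```text
True [0.4363 0.0152 0.0315] [-1.5 -0.6 10.3]
[0.4362 0.0152 0.0315] [-0.7 -0.6 10.2]
True [ 0.4415 -0.0687  0.0315] [-1.7  0.1  8.4]
[ 0.4414 -0.0686  0.0315] [-1.9  0.2  8.5]
11.2167
```

```bash
cat >> h.py <<'E'
def Rg(a,s=1):
    y=s*np.array([np.cos(a),np.sin(a),0]);z=np.array([0,0,-1.]);return np.stack([np.cross(y,z),y,z],1)
MA=-.448; NA=.112; NC=np.array([.481,.2797]); nx=np.array([np.cos(NA),np.sin(NA)]); ny=np.array([-np.sin(NA),np.cos(NA)])
E
python3 - <<'E'
from h import *
t=np.array([.487,-.2173])+.015*np.array([np.cos(MA),np.sin(MA)])
best=None
for s in(1,-1):
    q=[solve_ik([*t,.12],Rg(MA,s)),solve_ik([*(NC-.03*nx-.03*ny),.1],Rg(NA,s))]
    print(s,[None if v is None else v.round(2) for v in q])
    if all(v is not None for v in q):
        m=max(abs(v[6]) for v in q)
        if best is None or m<best[0]: best=(m,s)
s=best[1];print('s',s);open('sign','w').write(str(s))
movel([.4415,-.0687,.14],rate=.2);release();reach([*t,.12],Rg(MA,s)); movel([*t,.024],rate=.12)
print(state()['ee_pos'].round(4))
close(50);dwell(.2);st=state();print(st['gripper_width'],st['gripper_force'],st['wrist_force'].round(1))
movel([*t,.13],rate=.15);dwell(.2);st=state();print(st['gripper_width'],st['gripper_force'],st['wrist_force'].round(1),st['t'],st['joints'].round(2))
E
```

```text
1 [array([ 0.74,  0.46, -0.54,  1.87,  0.3 ,  0.89, -0.38]), array([ 0.  ,  0.51, -0.77,  1.95,  0.46,  0.86, -0.89])]
-1 [array([-0.28,  0.52,  0.83,  1.94, -0.49,  0.89, -2.79]), array([-1.44,  0.75,  1.25,  2.04, -0.86,  1.02, -2.77])]
s 1
[ 0.5011 -0.2238  0.0246]
0.26707081898114027 49.80068564414978 [-1.6  0.   5.8]
0.2688587961038899 49.083117842674255 [-0.1  0.8 -2.6] 16.4083 [ 0.69  0.44 -0.46  1.87  0.25  0.89 -0.34]
```

```bash
python3 - <<'E'
from h import *
T=NC-.012*nx-.025*ny; R=Rg(NA,1)
p=T-.012*nx-.012*ny
f=lambda:(lambda s:print(s['t'],s['ee_pos'].round(4),'F',s['wrist_force'].round(1),'loc',((s['ee_pos'][:2]-T)@np.stack([nx,ny],1)).round(4),s['gripper_width'].round(3)))(state())
movel([*p,.13],R,rate=.22);movel([*p,.045],R,rate=.12);dwell(.2);f()
print(movel([*p,.034],R,rate=.02,force_limit=4));f()
z=state()['ee_pos'][2]+.0003
e=state()['ee_pos'][:2]
movel([*e,z],R,rate=.02);dwell(.1);f()
e=e+.022*ny
print(movel([*e,z],R,rate=.02,force_limit=7));f()
e=state()['ee_pos'][:2]+.022*nx
print(movel([*e,z],R,rate=.02,force_limit=8));f()
p_,d=get_image('wrist');c=calibration('wrist');np.savez('pics/w5.npz',p=p_,d=d,**c)
a=get_image('side')[0][230:390,130:330,::-1];b=p_[:,:,::-1]
cv2.imwrite('pics/place.png',np.hstack([cv2.resize(a,(400,320),interpolation=cv2.INTER_CUBIC),cv2.resize(b,(400,320))]))
E
```

```text
Traceback (most recent call last):
AttributeError: 'float' object has no attribute 'round'
```

```bash
cat >> h.py <<'E'
T=NC-.012*nx-.025*ny; R=Rg(NA,1)
def f():
    s=state();print(round(s['t'],2),s['ee_pos'].round(4),'F',s['wrist_force'].round(1),'loc',((s['ee_pos'][:2]-T)@np.stack([nx,ny],1)).round(4),round(s['gripper_width'],3))
def look(n):
    p,d=get_image('wrist');c=calibration('wrist');np.savez(f'pics/{n}.npz',p=p,d=d,**c)
    a=get_image('side')[0][230:390,130:330,::-1]
    cv2.imwrite(f'pics/{n}.png',np.hstack([cv2.resize(a,(400,320),interpolation=cv2.INTER_CUBIC),cv2.resize(p[:,:,::-1],(400,320))]))
E
python3 - <<'E'
from h import *
p=T-.012*nx-.012*ny
f()
print(movel([*p,.034],R,rate=.02,force_limit=4));f()
z=state()['ee_pos'][2]+.0003
e=state()['ee_pos'][:2]
movel([*e,z],R,rate=.02);dwell(.1);f()
e=e+.022*ny
print(movel([*e,z],R,rate=.02,force_limit=7));f()
e=state()['ee_pos'][:2]+.022*nx
print(movel([*e,z],R,rate=.02,force_limit=8));f()
look('place')
E
```

```text
19.73 [0.4618 0.2404 0.0457] F [ 0.9 -0.4 -1.9] loc [-0.0115 -0.0119] 0.273
True
20.19 [0.4613 0.2402 0.0364] F [-0.2  0.2  6.2] loc [-0.012  -0.0121] 0.274
20.54 [0.4612 0.2401 0.0364] F [-0.6  0.5 -2.9] loc [-0.0121 -0.0121] 0.272
True
21.26 [0.4597 0.2529 0.0364] F [-0.4 -2.2  4.5] loc [-0.0122  0.0007] 0.271
True
21.98 [0.4714 0.2544 0.0364] F [-2.  -1.3  6.3] loc [-0.0003  0.0009] 0.27
```

View pics/place.png

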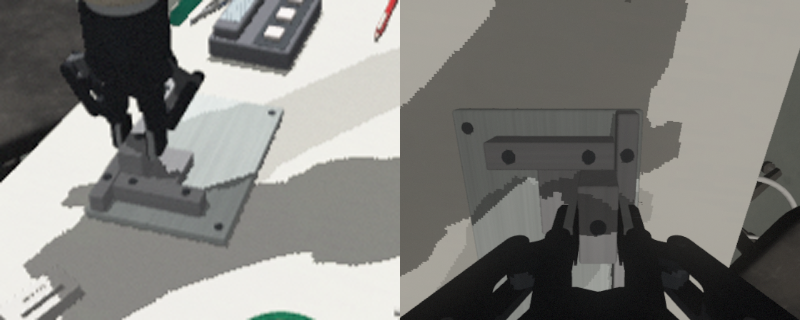

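The side view (left) shows the block held in the corner. The wrist view (right) shows it against the fence (500–640,150) and the stop. Next I'll release it, check the fit from above, and prepare the push.

```bash
python3 - <<'E'
from fit import *
release();dwell(.2);f()
e=state()['ee_pos']
movel([*e[:2],.16],rate=.15)
Rp=np.stack([[*nx,0],[*-ny,0],[0,0,-1]],1)
cand=[(abs(q[6]),s) for s in(1,-1) for q in [solve_ik([*(NC-.04*nx-.025*ny),.16],Rp*np.array([s,s,1]))] if q is not None]
print(cand);reach([*(NC-.02*nx-.025*ny),.2],Rp);close(40);dwell(.2)
c=calibration('wrist');p,d=get_image('wrist');np.savez('pics/w6.npz',p=p,d=d,**c)
cv2.imwrite('pics/w6.png',p[:,:,::-1])
NEST=[rect(0,.014,-.155,.018),rect(-.086,0,0,.018)]
q,z=pts('pics/w6.npz',(.37,.53,.09,.32),.027,.038);print(fit(q,NEST,[.481,.28,.112]))
g=T-.015*nx
q,z=pts('pics/w6.npz',(g[0]-.06,g[0]+.06,g[1]-.06,g[1]+.06),.048,.062);print(z,len(q),fit(q,MASTER,[*g,NA]),'home at',(NC-.027*nx-.025*ny).round(4))
f()
E
```

```text
22.91 [0.4709 0.2539 0.036 ] F [-0.2  0.6  0. ] loc [-0.0009  0.0005] 1.001
[(np.float64(2.2144490296351353), 1), (np.float64(0.579135098234338), -1)]
(array([0.4805, 0.28  , 0.1168]), np.float64(846.2))
0.0562 1556 (array([0.4568, 0.2519, 0.1141]), np.float64(60.7)) home at [0.457  0.2518]
26.17 [0.4639 0.2526 0.2   ] F [ 0.5 -0.3 -0.3] loc [-0.008  0.   ] 0.002
```

View pics/w6.png

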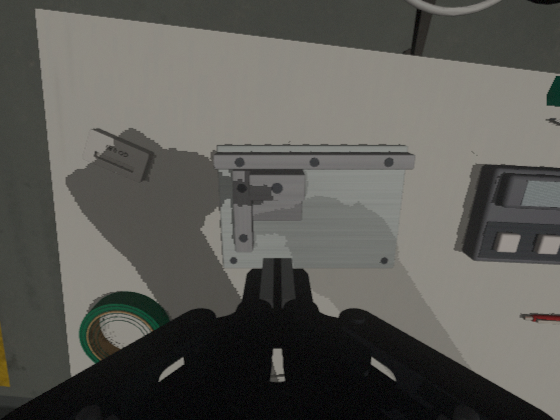

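The block sits in the corner at (276,192), within about 0.5 mm of home. I'll nudge it gently into the stop with the shut fingers, then do the final push on the step.

```bash
cat >> h.py <<'E'
Rp=np.stack([[*nx,0],[*-ny,0],[0,0,-1]],1)
def L(x,y,z): return [*(NC+x*nx+y*ny),z]
def g(h=''):
    s=state();F=s['wrist_force'];print(h,round(s['t'],2),'loc',((s['ee_pos'][:2]-NC)@np.stack([nx,ny],1)).round(4),round(s['ee_pos'][2],4),'Fx,y,z',(F[:2]@np.stack([nx,ny],1)).round(1),F[2].round(1))
E
python3 - <<'E'
from h import *
reach(L(-.022,-.085,.1),Rp);movel(L(-.022,-.085,.024),Rp,rate=.12);dwell(.2);g()
print(movel(L(-.022,-.05,.024),Rp,rate=.025,force_limit=7));g();dwell(.3);g()
movel(L(-.022,-.085,.024),Rp,rate=.08);movel(L(-.022,-.085,.08),Rp)
movel(L(-.040,-.025,.08),Rp);movel(L(-.040,-.025,.035),Rp,rate=.1);dwell(.2);g('pre')
print(movel(L(-.040,-.025,.020),Rp,rate=.015,force_limit=6));g();dwell(.2);g('step')
E
```

```text
27.69 loc [-0.0214 -0.0848] 0.0248 Fx,y,z [ 0.3 -0.4] -0.3
True
 28.58 loc [-0.0222 -0.0636] 0.0237 Fx,y,z [-0.5 -0.4] 0.8
 28.88 loc [-0.0225 -0.0636] 0.0234 Fx,y,z [ 0.7 -0.7] 0.5
pre 31.19 loc [-0.0395 -0.0249] 0.0357 Fx,y,z [-0.4  0.7] 0.0
True
 31.84 loc [-0.04  -0.025] 0.0261 Fx,y,z [-1.2 -0.6] 7.5
step 32.04 loc [-0.04  -0.025] 0.0261 Fx,y,z [-0.1 -0.8] 6.8
```

```bash
python3 - <<'E'
from h import *
print(movel(L(-.020,-.023,.0255),Rp,rate=.015,force_limit=12));g();dwell(.3);g('x')
E
```

```text
True
 32.48 loc [-0.0399 -0.025 ] 0.0261 Fx,y,z [-0.9 -0.4] 5.5
x 32.77 loc [-0.0399 -0.025 ] 0.0261 Fx,y,z [-0.4 -0.4] 5.5
```

The tips stick to the step by friction, and the force-limited stop lets the load relax. I'll lift slightly, advance to the tall face, then load forward and down with small unlimited steps.

```bash
python3 - <<'E'
from h import *
movel(L(-.040,-.025,.0285),Rp,rate=.02);dwell(.2);g('up')
print(movel(L(-.020,-.025,.0285),Rp,rate=.015,force_limit=5));dwell(.2);g('face')
s=state()['ee_pos'];x=float((s[:2]-NC)@nx)
# diagonal: in steps forward/down, watching force
z=.0285
for i in range(14):
    F=state()['wrist_force'];fx=-F[:2]@nx;fz=F[2]
    if fx<14: x+=.0006
    if fz<14: z-=.0006
    if fx>=14 and fz>=14: break
    movel(L(x,-.0245,z),Rp,rate=.01);dwell(.1);g(f'{x:.4f} {z:.4f}')
E
```

```text
up 33.26 loc [-0.0401 -0.025 ] 0.0284 Fx,y,z [ 0.3 -1.3] 0.5
True
face 34.03 loc [-0.0361 -0.0254] 0.0278 Fx,y,z [-0.1  0.2] -0.3
-0.0355 0.0279 34.38 loc [-0.0355 -0.0245] 0.0279 Fx,y,z [ 0.5 -0.7] -0.4
-0.0349 0.0273 34.73 loc [-0.0354 -0.0246] 0.0271 Fx,y,z [-2.9  0.1] 0.1
-0.0343 0.0267 35.08 loc [-0.0354 -0.0246] 0.0265 Fx,y,z [-5.4  0.5] 2.4
-0.0337 0.0261 35.43 loc [-0.0354 -0.0246] 0.0261 Fx,y,z [-8.8  0.2] 8.7
-0.0331 0.0255 35.78 loc [-0.0354 -0.0246] 0.0261 Fx,y,z [-13.3  -2. ] 17.3
-0.0325 0.0255 36.13 loc [-0.0354 -0.0246] 0.0261 Fx,y,z [-14.7  -1.7] 20.2
```

```bash
python3 - <<'E'
from h import *
dwell(.5);g()
c=calibration('wrist');p,d=get_image('wrist')
def px(P): q=c['K']@(c['R']@np.array(P)+c['t']);return (q[:2]/q[2])
u=px(L(-.02,-.015,.03)).astype(int);print(u)
a=p[max(u[1]-70,0):u[1]+70,max(u[0]-93,0):u[0]+93,::-1]
side=get_image('side')[0][260:350,160:280,::-1]
cv2.imwrite('pics/fin.png',np.hstack([cv2.resize(a,(400,300),interpolation=cv2.INTER_CUBIC),cv2.resize(side,(400,300),interpolation=cv2.INTER_CUBIC)]))
E
```

```text
36.63 loc [-0.0354 -0.0246] 0.0261 Fx,y,z [-15.3  -1.4] 18.7
[255 249]
```

View pics/fin.png

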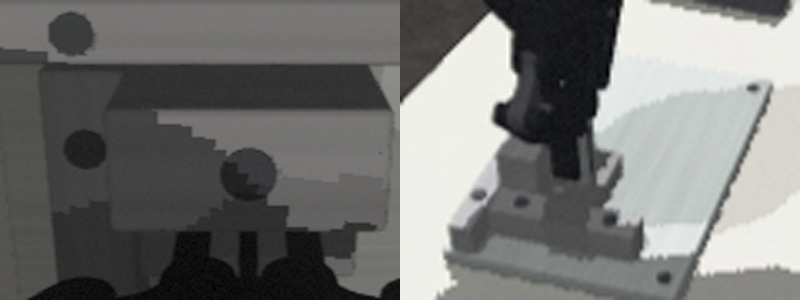

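The block is flush with the fence, and its left end shows no gap to the stop. As a last check of stop contact, I'll add a small leftward bias to the same push.

```bash
python3 - <<'E'
from h import *
for y in(-.0238,-.0232,-.0226,-.0220): 
    movel(L(-.0325,y,.0255),Rp,rate=.01);dwell(.15);g(y)
E
```

```text
-0.0238 37.13 loc [-0.0354 -0.0246] 0.0261 Fx,y,z [-14.2  -3.7] 20.1
-0.0232 37.53 loc [-0.0354 -0.0246] 0.0261 Fx,y,z [-14.5  -4.8] 22.0
-0.0226 37.93 loc [-0.0354 -0.0246] 0.0261 Fx,y,z [-15.1  -6.4] 23.1
-0.022 38.33 loc [-0.0354 -0.0245] 0.0261 Fx,y,z [-14.7  -8.9] 23.9
```

```bash
python3 - <<'E'
from h import *
for y in(-.0214,-.0208,-.0202): 
    movel(L(-.0325,y,.0255),Rp,rate=.01);dwell(.15);g(y)
movel(L(-.0325,-.0222,.0255),Rp,rate=.01);dwell(.5);g('final')
E
```

```text
-0.0214 38.73 loc [-0.0354 -0.0245] 0.0261 Fx,y,z [-16.1 -10.4] 25.3
-0.0208 39.13 loc [-0.0354 -0.0245] 0.0261 Fx,y,z [-15.5 -11.9] 25.3
-0.0202 39.53 loc [-0.0354 -0.0244] 0.0261 Fx,y,z [-15.8 -13.6] 26.4
final 40.38 loc [-0.0354 -0.0245] 0.0261 Fx,y,z [-14.7  -6.8] 22.7
```

With 13.6 N to the left, more than friction alone could hold, the block does not move, so it is against the stop. The push is steady, so I'm handing the job in.

```bash
python3 -c "
from plant import *
print(finish_job())"
```

```text
the job is handed in; nothing more can be done
None
```

I handed the job in at about 40 s: I pressed the left key fully, then the right, and the block is home against fence and stop, held at about 15 N forward and 23 N down, with the middle key, loupe and eraser left alone; no verdict came back.

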